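# Run the child-locked UV steriliser

## Robot

A 7-joint arm with a two-finger parallel gripper is mounted at the origin on the work surface. World frame = base frame: x ahead of the robot, y to its left, z up, the work surface at z = 0. Lengths are in m, angles in rad, forces in N, time in s.
With the tool pointing down it reaches from about 0.4 to 0.875 m from the base axis. Payload 19.3 kg.
Tool frame: the origin (TCP) lies at the very end of the fingers, on their centre line; the grasp point (between the pads) lies 19 mm behind it; z points along the fingers, y is the line along which they close (so a half turn about z gives the same grasp; the last joint's range is limited). The gripper opens to 85 mm and grips with 20 to 120 N. Pads are 22 mm wide; open, the fingers measure 114 mm over their backs; the gripper's body (76 mm by 85 mm) begins 54 mm behind the grasp point. The pads swing forward as they close: fully open they stand 13 mm farther back than shut.
Start: joints at [-1.374, 0.521, -0.036, 1.599, 0.021, 1.021, -0.113], TCP at [0.165, 0.603, 0.231] pointing down, gripper open.
Joint ranges: [-2.91, 2.91], [-0.3, 2.13], [-1.5, 1.42], [0.17, 2.43], [-1.26, 4.41], [0.16, 1.93], [-2.52, 2.52]. Speed limits (rad/s): [1.89, 1.89, 2.39, 2.39, 3.01, 3.01, 3.01].

## Interface

Orientations are given as [roll, pitch, yaw] about the fixed x, y, z axes, in that order (R = Rz(yaw) Ry(pitch) Rx(roll)).
In Python, from workcell import bot gives the robot as it stands.
- The arm moves only by the tool jog_arm, never from a script. Its argument "motion" is a list of rows, each a list of 5 numbers: the shift along the tool's x, y, z scaled (see below), then the turn about the tool's z scaled (see below), then the opening, from 0 (shut) to 1 (fully open). A call has 1 to 12 rows; each row shifts and turns the commanded pose from where the row before left it, along the tool's axes as they then stand; what a row does not reach is not made up. The controller multiplies each number of a shift by 30 mm and each number of a turn by 0.08 rad. A row lasts 1/10 s, in which the tool goes at most 50 mm and 8.59 degrees, less where a joint would pass 70% of its speed; a pose out of reach is approached as far as the arm can. A call with a number of a shift or a turn outside -1 to 1 is refused whole. A call with a gripper value outside its range is refused whole. The fingers move at their own pace and stop on an object; "newtons" is the grip in N (left out, the last holds). Time passes only in rows, so rows that do not move let the fingers close. It gives the time, the measured TCP pose, the force, the opening and the grip force at its end, in the units of the state.
- bot.observe(): the state, without advancing time (a new reading comes with each control period).
- bot.grab_frame(name): name is "scene" or "top" or "wrist"; returns a dict with "pixels" (384x512x3 uint8, red, green, blue), "fovy" (degrees; the focal length in pixels is half the picture's height over the tangent of half this angle, whatever the lens; pixels are square), "cx", "cy" (the principal point, pixels), "k1" (the pictures are not rectified: a ray, as slopes to the right and down, at radius r is drawn at 1 + k1 r^2 times it, then the intrinsics apply), "rvec" (rotation vector, rad) and "tvec" (3), from world to camera coordinates, as OpenCV has them; the wrist camera has in their place "mount" (4x4, takes a point from camera to tool coordinates, whose origin is the TCP and whose axes are the flange's). Camera axes: x right, y down, z forward; pixel columns grow to the right and rows downward; lengths in m; the calibration is good to about 2 mm. A picture is of the moment at which its call begins: read the wrist's pose just before it. There is no depth.
- bot.job_done(): hands the job in; it is judged then, once.
The state is a dict: "clock": time; "qpos": joint angles; "qd": joint speeds; "joint_efforts": joint torques, N m; "position": TCP position; "tool_rot": TCP orientation; "force": force on the tool from outside, world axes, zero at the start; "moment": the same for the moment, N m; "grip_width": finger opening in m; "finger_force": force on a finger pad.
Only numpy, scipy, OpenCV 4.12 (cv2) and the standard library are available. Lean on these libraries where they do the work, as an engineer would, in place of code of your own. Each camera call takes 0.05 s, during which the arm holds its last target. There are 200 camera calls.

## Task

Pull the steriliser's drawer open and stand everything on the worktop that needs sterilising (whichever are there of the steel tumbler, blue toothbrush cup, orange beaker and green retainer case) upright on the drawer's floor, then push the drawer fully shut. Only then slide the yellow child-lock tab all the way aside, press the green start button it was covering right down and let it go, and slide the tab all the way back over the button. Never press the button while the drawer is open, and leave the soap dish and the bottle where they are.

Things in the scene. Friction and masses are not known exactly. Their poses are not given: they have to be found in the camera images.
- steriliser: White plastic table-top UV steriliser, fixed to the top; 220 deep (x) x 290 wide (y) x 135 high mm. Origin: centre of its underside. Its +x points away from its front (front face at x = -110 mm, roughly facing the robot), +y to its left-hand side seen from the robot, z up. The top carries two low aluminium rails for the lock tab, 8 mm high, 51 mm apart. It differs in position and yaw from start to start.
- drawer (a joint): Opening of the grey drawer in m: 0 shut, 0.155 fully open; it slides along the steriliser's -x and stays where it is left (2 N friction). It may start up to 30 mm ajar. The drawer's front panel is 12 mm thick, 286 mm wide and spans heights 12 to 116 mm; shut, its back lies against the front face.
- drawer_handle (a point): Middle of the drawer's steel bar handle: a round bar 12 mm thick, 110 mm long along the steriliser's y, 100 mm above the worktop, 40 mm in front of the drawer's front panel, open above and below, moving with the drawer. It can be pinched from above.
- drawer_floor (a point): Centre of the drawer's inner floor, 30 mm above the worktop; moves with the drawer, axes as the steriliser's. The inside is 165 mm (x) by 250 mm (y); side and back walls rise 55 mm above the floor, the front panel 86 mm. Fully open, the part of the floor from x = -82 to +72 mm lies in front of the steriliser; nothing taller than 85 mm goes in when the drawer shuts.
- lock_tab (a joint): Slide of the yellow child-lock tab in m: 0 covers the start button, 0.05 fully aside; it slides along the steriliser's +y and stays where it is left (1.5 N friction).
- tab_ridge (a point): Point on the tab's upright grip ridge, 6 mm below its top (ridge top 189 mm above the worktop), moving with the tab. The ridge is 36 mm long (steriliser's x), 12 mm thick (y), and rises 31 mm from a plate 54 mm (x) x 44 mm (y) x 5 mm, whose top is 158 mm above the worktop and whose centre is 10 mm to the -y side of the ridge. It can be pinched from above across its 12 mm, clear of the plate's top.
- start_button (a joint): Travel of the green start button in m: 0 up, 0.006 fully down; a spring (about 5 N when fully down) returns it.
- button_top (a point): Centre of the top of the round green start button, 32 mm across, facing up, 150 mm above the worktop when up. Under the tab's plate (3 mm below it) until the tab is slid aside.
- steel_tumbler: Open steel tumbler, 72 mm high, 54 mm across at the foot, 62 mm at the rim, 0.12 kg. Origin: centre of its underside, z up its axis. May be absent.
- blue_cup: Open blue plastic toothbrush cup, 74 mm high, 58 mm across at the foot, 60 mm at the rim, 0.08 kg. Origin: centre of its underside, z up its axis. May be absent.
- orange_beaker: Open orange plastic beaker, 64 mm high, 52 mm across at the foot, 62 mm at the rim, 0.07 kg. Origin: centre of its underside, z up its axis. May be absent.
- retainer_case: Closed green plastic retainer case with a white seam, 70 (x) x 56 (y) x 36 (z) mm, 0.08 kg, lying flat. Origin: centre of its underside. It goes in the same way up. May be absent.
- soap_dish: White ceramic soap dish with a yellow bar, 75 x 120 x 26 mm; a bystander. Origin: centre of its underside.
- twist_bottle: Clear bottle with a white twist cap, 60 mm across, 170 mm high; a bystander. Origin: centre of its underside.

How it is judged:
By the outcome, as a careful person would: the job done as asked, in the order asked, and still so for the second after the job is handed in, with the robot touching nothing.
Of steel_tumbler, blue_cup, orange_beaker, retainer_case only 2 to 4 are there at a start; the rules pass over those that are not, and their reading is None.
At some moment in a run one of steel_tumbler, blue_cup, orange_beaker, retainer_case may be knocked a few centimetres aside while the robot is not near it.
It also fails if it takes over 210 s, if anything falls off the work surface, if the arm or the gripper's body presses on something with over 40 N, if the wrist force passes 120 N, or if a joint passes its speed limit or range.

## Working session

There is one attempt and no reset: what is moved stays moved. The work goes in short steps, Python scripts to look and compute and a tool call to move; the robot and the scene stay as the last step left them, time stands still between calls to the robot, and variables do not carry over. Pictures are saved under pics/ and viewed, at most 16 in all, crops included, and the job is handed in when it is done.

Besides the shell and the picture viewer there is one more tool, called after "Call:" as name([rows], argument=value, ...), one row to a line, values as JSON. jog_arm: Moves the arm, as the interface text tells. Shifts and turns lie within -1 to 1; 1 stands for 30 mm of shift or 0.08 rad of turn. Its arguments: {"type":"object","properties":{"motion":{"type":"array","items":{"type":"array","items":{"type":"number"}}},"newtons":{"type":"number"}},"required":["motion"]}

```bash
mkdir -p pics; cat > h.py <<'E'
from workcell import bot
import numpy as np, cv2, pickle
from scipy.spatial.transform import Rotation as R
def grab(name,fn):
    s=bot.observe(); f=bot.grab_frame(name); f['state']=s
    cv2.imwrite('pics/'+fn+'.png',cv2.cvtColor(f['pixels'],cv2.COLOR_RGB2BGR)); pickle.dump(f,open('pics/'+fn+'.pkl','wb')); return f
def load(fn): return pickle.load(open('pics/'+fn+'.pkl','rb'))
def cam(f):
    foc=192/np.tan(np.radians(f['fovy'])/2)
    if 'mount' in f:
        s=f['state']; T=np.eye(4); T[:3,:3]=R.from_euler('xyz',s['tool_rot']).as_matrix(); T[:3,3]=s['position']
        C=T@np.array(f['mount']); Rc=C[:3,:3]; o=C[:3,3]
    else:
        Rw=R.from_rotvec(np.ravel(f['rvec'])).as_matrix(); Rc=Rw.T; o=-Rc@np.ravel(f['tvec'])
    return foc,Rc,o
def pt(f,u,v,z):
    foc,Rc,o=cam(f); d=np.array([(u-f['cx'])/foc,(v-f['cy'])/foc])
    x=d.copy()
    for _ in range(30): x=d/(1+f['k1']*(x@x))
    r=Rc@np.array([x[0],x[1],1]); return o+r*(z-o[2])/r[2]
def px(f,P):
    foc,Rc,o=cam(f); c=Rc.T@(np.array(P)-o); x=c[:2]/c[2]; x=x*(1+f['k1']*(x@x)); return x*foc+[f['cx'],f['cy']]
E
python3 - <<'E'
from h import *
for n in ['scene','top','wrist']:
    f=grab(n,n+'0'); print(n,f['fovy'],f['k1'],cam(f)[2],cam(f)[1][:,2])
s=bot.observe(); print({k:np.round(v,3) for k,v in s.items()})
a=[cv2.imread(f'pics/{n}0.png') for n in ['scene','top']]
E
```

```text
scene 52.002185219994715 0.01537193849007072 [ 1.03953332 -0.74412425  0.82282759] [-0.42882155  0.66758814 -0.60863631]
top 44.14950082576151 -0.19379555695521622 [3.86609597e-01 2.76877630e-04 1.39522662e+00] [ 0.16207339  0.00260689 -0.98677526]
wrist 64.18757851749781 -0.0015979537459511984 [0.09022016 0.62392101 0.37396365] [ 0.28978005 -0.08098488 -0.95366083]
{'clock': np.float64(0.15), 'qpos': array([-1.374,  0.522, -0.036,  1.6  ,  0.021,  1.021, -0.113]), 'qd': array([ 0.   , -0.   ,  0.   , -0.002,  0.   , -0.001, -0.001]), 'joint_efforts': array([ 2.0000e-03, -9.2739e+01,  1.9810e+00, -3.7006e+01,  1.8000e-02,
        6.0000e-03,  0.0000e+00]), 'position': array([0.165, 0.603, 0.231]), 'tool_rot': array([-3.141,  0.   ,  2.875]), 'force': array([0.025, 0.717, 0.927]), 'moment': array([ 0.02 , -0.   ,  0.026]), 'finger_force': np.float64(0.0), 'grip_width': np.float64(0.085)}
```

View pics/top0.png

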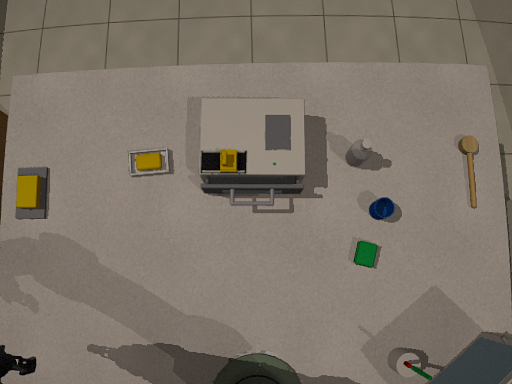

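View pics/scene0.png

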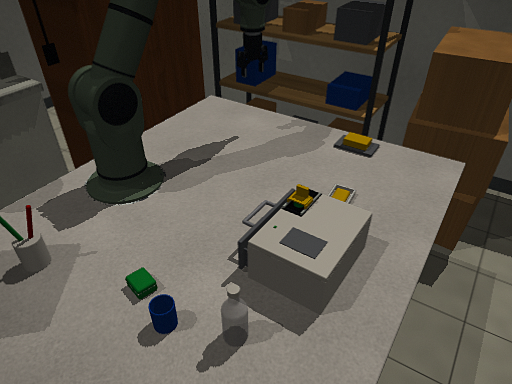

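```bash
python3 - <<'E'
import cv2
a=cv2.imread('pics/top0.png')
cv2.imwrite('pics/c1.png',cv2.resize(a[90:275,190:400],None,fx=3.6,fy=3.2,interpolation=cv2.INTER_CUBIC)[:600,:800])
E
```

```text
(no output)
```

View pics/c1.png

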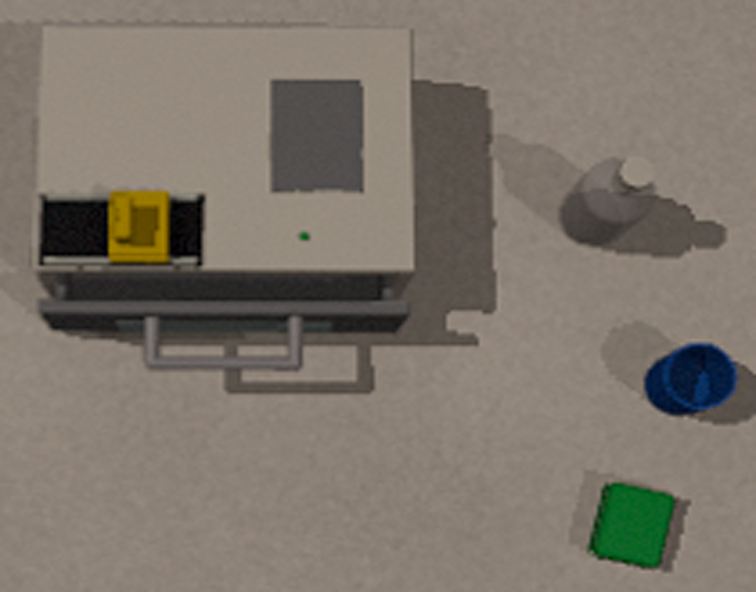

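```bash
python3 - <<'E'
from h import *
f=load('top0')
for n,x,y,z in [('BL',42,28,.135),('BR',411,28,.135),('FR',413,270,.135),('FL',40,270,.135),('cuprim',700,376,.074),('cupfoot',675,383,.0),('case',634,524,.036),('c1',607,484,.036),('c2',676,496,.036),('c3',662,567,.036),('c4',592,550,.036),('handle',224,362,.1),('hL',148,362,.1),('hR',300,362,.1),('ridge',120,218,.189),('cap',636,172,.17),('panelL',40,305,.116),('panelR',407,308,.116)]:
    print(n,np.round(pt(f,190+x/3.6,90+y/3.2,z),4))
print(pt(f,149,161,.02),pt(f,408,365,.05))
E
```

```text
BL [0.8535 0.1362 0.135 ]
BR [ 0.8467 -0.1519  0.135 ]
FR [ 0.63   -0.1437  0.135 ]
FL [0.6365 0.1378 0.135 ]
cuprim [ 0.541 -0.376  0.074]
cupfoot [ 0.5437 -0.3752  0.    ]
case [ 0.4125 -0.3247  0.036 ]
c1 [ 0.4493 -0.3043  0.036 ]
c2 [ 0.4366 -0.3605  0.036 ]
c3 [ 0.373  -0.3458  0.036 ]
c4 [ 0.3904 -0.2894  0.036 ]
handle [0.5593 0.0006 0.1   ]
hL [0.5606 0.0589 0.1   ]
hR [ 0.558  -0.0576  0.1   ]
ridge [0.6677 0.0735 0.189 ]
cap [ 0.704  -0.3117  0.17  ]
panelL [0.6096 0.14   0.116 ]
panelR [ 0.6006 -0.14    0.116 ]
[0.70415917 0.30800231 0.02      ] [ 0.08818782 -0.43356842  0.05      ]
```

Call:
jog_arm([
  [0, 0, -0.2, 1, 1],
  [0, 0, -0.2, 1, 1],
  [0, 0, -0.2, 1, 1],
  [0, 0, -0.2, 1, 1],
  [0, 0, -0.2, 1, 1],
  [0, 0, -0.2, 1, 1],
  [0, 0, -0.2, 1, 1],
  [0, 0, -0.2, 1, 1],
  [0, 0, -0.2, 1, 1],
  [0, 0, -0.2, 1, 1],
  [0, 0, -0.2, 1, 1],
  [0, 0, -0.2, 1, 1],
])

```text
clock: 1.35
position: [0.1647, 0.6028, 0.3033]
tool_rot: [-3.141, 0.0, 1.912]
force: [-0.7, -0.7, -0.3]
grip_width: 0.0855
finger_force: 0.0
```

Call:
jog_arm([
  [0, 0, 0, 1, 1],
  [0, 0, 0, 1, 1],
  [0, 0, 0, 1, 1],
  [0, 0, 0, 1, 1],
  [0, 0, 0, 0.6, 1],
  [-1, 0.7, 0, 0, 1],
  [-1, 0.7, 0, 0, 1],
  [-1, 0.7, 0, 0, 1],
  [-1, 0.7, 0, 0, 1],
  [-1, 0.7, 0, 0, 1],
  [-1, 0.7, 0, 0, 1],
  [-1, 0.7, 0, 0, 1],
])

```text
clock: 2.55
position: [0.3073, 0.388, 0.3033]
tool_rot: [-3.141, 0.0, 1.547]
force: [0.9, -0.2, 0.2]
grip_width: 0.0852
finger_force: 0.0
```

Call:
jog_arm([
  [-1, 0.7, 0, 0, 1],
  [-1, 0.7, 0, 0, 1],
  [-1, 0.7, 0, 0, 1],
  [-1, 0.7, 0, 0, 1],
  [-1, 0.7, 0, 0, 1],
  [-1, 0.7, 0, 0, 1],
  [-1, 0.7, 0, 0, 1],
  [-1, 0.7, 0, 0, 1],
  [-1, 0.7, 0, 0, 1],
  [-1, 0.7, 0, 0, 1],
  [-1, 0.7, 0, 0, 1],
  [-1, 0.7, 0, 0, 1],
])

```text
clock: 3.75
position: [0.5506, 0.0222, 0.3032]
tool_rot: [-3.141, -0.0, 1.547]
force: [0.6, 0.6, 0.0]
grip_width: 0.0858
finger_force: 0.0
```

```bash
python3 - <<'E'
from h import *
import time
f=grab('wrist','w1'); print(f['state']['position'],f['state']['tool_rot'],f['state']['qpos'],f['state']['qd'])
E
```

```text
[0.55056259 0.02218462 0.30320741] [-3.14142879e+00 -8.16019875e-05  1.54702594e+00] [-0.5687169   0.37503182  0.57155624  1.72870999 -0.22390188  1.10355252
  0.04904788] [ 0.71139042  0.36217591  0.04376927 -0.45196337 -0.20772072  0.15686152
  0.7607098 ]
```

View pics/w1.png

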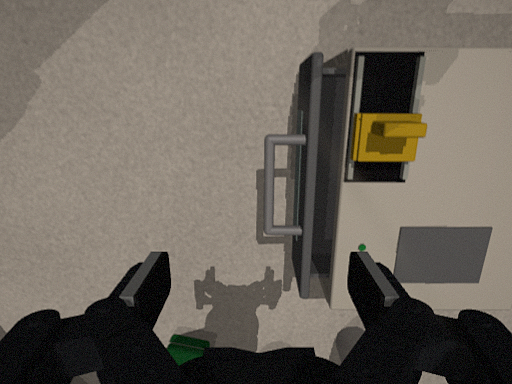

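```bash
python3 - <<'E'
from h import *
f=load('w1')
for n,u,v,z in [('hL',269,141,.1),('hR',268,230,.1),('ridge L',386,130,.189),('ridge R',426,130,.189),('plate TL',356,113,.158),('plate BL',355,161,.158),('FL',350,50,.135),('FR',332,305,.135)]:
    print(n,np.round(pt(f,u,v,z),4))
print(bot.observe()['position'])
E
```

```text
hL [0.5624 0.0551 0.1   ]
hR [ 0.5596 -0.0535  0.1   ]
ridge L [0.6565 0.0733 0.189 ]
ridge R [0.6895 0.0725 0.189 ]
plate TL [0.6402 0.0859 0.158 ]
plate BL [0.6424 0.0417 0.158 ]
FL [0.6377 0.1415 0.135 ]
FR [ 0.6342 -0.1379  0.135 ]
[0.55261508 0.01687789 0.30337574]
```

Call:
jog_arm([
  [-0.28, 0.15, 0, 0, 0.35],
  [-0.28, 0.15, 0, 0, 0.35],
  [0, 0, 0.5, 0, 0.35],
  [0, 0, 0.5, 0, 0.35],
  [0, 0, 0.8, 0, 0.35],
  [0, 0, 0.8, 0, 0.35],
  [0, 0, 0.8, 0, 0.35],
  [0, 0, 0.8, 0, 0.35],
  [0, 0, 0.8, 0, 0.35],
  [0, 0, 0.8, 0, 0.35],
])

```text
clock: 4.8
position: [0.5584, 0.0073, 0.1285]
tool_rot: [3.142, -0.0, 1.548]
force: [0.9, 0.2, 0.1]
grip_width: 0.0297
finger_force: 0.0
```

```bash
python3 - <<'E'
from h import *
f=grab('wrist','w2'); print(f['state']['position'],f['state']['grip_width'],f['state']['force'])
E
```

```text
[0.55841614 0.00729785 0.12845252] 0.02970998264703109 [0.85128171 0.16149592 0.10275213]
```

View pics/w2.png

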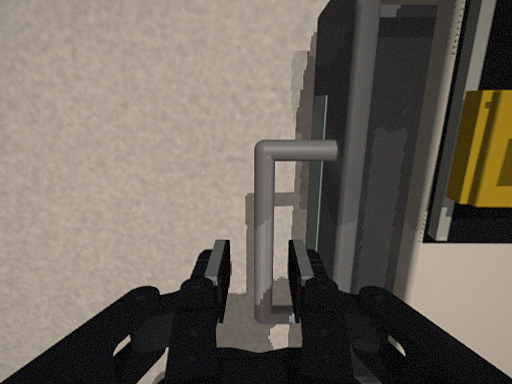

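Call:
jog_arm([
  [0, 0.05, 0.8, 0, 0.35],
  [0, 0, 0.7, 0, 0.35],
  [0, 0, 0, 0, 0],
  [0, 0, 0, 0, 0],
  [0, 0, 0, 0, 0],
  [0, 0, 0, 0, 0],
  [0, -0.3, 0, 0, 0],
  [0, -0.5, 0, 0, 0],
  [0, -0.5, 0, 0, 0],
], newtons=40)

```text
clock: 5.75
position: [0.5198, 0.0079, 0.0843]
tool_rot: [-3.14, 0.0, 1.548]
force: [2.7, 1.8, -34.1]
grip_width: 0.0102
finger_force: 39.0
```

Call:
jog_arm([
  [0, -0.5, 0, 0, 0],
  [0, -0.5, 0, 0, 0],
  [0, -0.5, 0, 0, 0],
  [0, -0.5, 0, 0, 0],
  [0, -0.5, 0, 0, 0],
  [0, -0.5, 0, 0, 0],
  [0, 0, 0, 0, 0],
  [0, 0, 0, 0, 0],
])

```text
clock: 6.55
position: [0.4308, 0.0101, 0.0849]
tool_rot: [-3.141, -0.001, 1.547]
force: [-1.5, 3.8, -15.3]
grip_width: 0.0105
finger_force: 41.2
```

Call:
jog_arm([
  [0, -0.1, 0.02, 0, 0],
  [0, -0.1, 0, 0, 0],
  [0, -0.1, 0, 0, 0],
  [0, 0, 0, 0, 0],
])

```text
clock: 6.95
position: [0.4283, 0.01, 0.085]
tool_rot: [3.13, 0.0, 1.547]
force: [28.7, 3.8, -28.3]
grip_width: 0.0101
finger_force: 40.4
```

Call:
jog_arm([
  [0, 0.1, 0, 0, 0.35],
  [0, 0.1, 0, 0, 0.35],
  [0, 0, 0, 0, 0.35],
  [0, 0, -0.4, 0, 0.35],
  [0, 0, -0.9, 0, 0.4],
  [0, 0, -1, 0, 0.4],
  [0, 0, -1, 0, 1],
  [0, 0, -1, 0, 1],
  [-1, 0.3, -0.4, 0, 1],
  [-1, 0.3, 0, 0, 1],
  [-1, 0.3, 0, 0, 1],
  [-1, 0.3, 0, 0, 1],
])

```text
clock: 8.15
position: [0.4613, -0.1125, 0.2251]
tool_rot: [3.141, -0.0, 1.547]
force: [0.8, -0.2, -0.4]
grip_width: 0.0853
finger_force: 0.0
```

Call:
jog_arm([
  [-1, 0.4, 0, 0, 1],
  [-1, 0.4, 0, 0, 1],
  [-1, 0.4, 0, 0, 1],
  [-1, 0.4, 0, 0, 1],
  [-1, 0.4, 0, 0, 1],
  [-0.5, 0.4, 0, 0, 1],
  [0, 0, 0, 0, 1],
  [0, 0, 0, 0, 1],
])

```text
clock: 8.95
position: [0.5287, -0.278, 0.2245]
tool_rot: [-3.141, -0.0, 1.546]
force: [-0.7, 0.1, 0.3]
grip_width: 0.0854
finger_force: 0.0
```

```bash
python3 - <<'E'
from h import *
f=grab('wrist','w3'); print(f['state']['position'],f['state']['tool_rot'],f['state']['qpos'])
g=grab('top','t3')
a=f['pixels'][:,:,::-1];b=g['pixels'][:,:,::-1]
b=cv2.resize(b[100:330,190:420],(384,384),interpolation=cv2.INTER_CUBIC)
o=np.hstack([cv2.resize(a,(416,312)),cv2.copyMakeBorder(b,0,0,0,0,0)[:312]]) if 0 else np.hstack([cv2.resize(a,(416,384)),b])
cv2.imwrite('pics/v3.png',o)
E
```

```text
[ 0.52874095 -0.27798767  0.22450366] [-3.14089441e+00 -1.64166654e-04  1.54608735e+00] [-0.01466486  0.55345393  0.59336254  1.70505056 -0.35798657  0.99418363
  0.68293451]
```

View pics/v3.png

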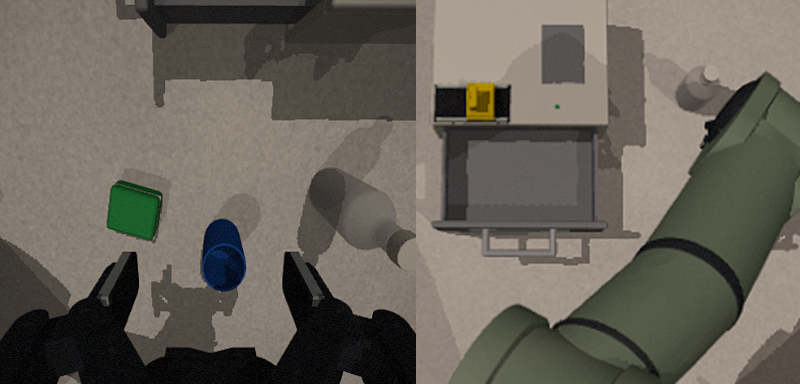

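```bash
python3 - <<'E'
from h import *
f=load('w3');k=512/416
for n,x,y,z in [('rim',223.5,268,.074),('rimL',202,268,.074),('rimR',245,268,.074),('c1',118,183,.036),('c2',160,192,.036),('c3',153,239,.036),('c4',109,229,.036)]:
    print(n,np.round(pt(f,x*k,y,z),4))
g=load('t3');k=230/384
for n,x,y,z in [('hL',484,250,.1),('hR',556,250,.1),('panL',433,222,.116),('panR',606,222,.116),('faceL',435,127,.135),('faceR',606,127,.135)]:
    print(n,np.round(pt(g,190+(x-416)*k,100+y*k,z),4))
E
```

```text
rim [ 0.5435 -0.3754  0.074 ]
rimL [ 0.5147 -0.3746  0.074 ]
rimR [ 0.5722 -0.3761  0.074 ]
c1 [ 0.4006 -0.2864  0.036 ]
c2 [ 0.4577 -0.2984  0.036 ]
c3 [ 0.4424 -0.3564  0.036 ]
c4 [ 0.3799 -0.3419  0.036 ]
hL [0.4324 0.062  0.1   ]
hR [ 0.4298 -0.0555  0.1   ]
panL [0.4787 0.1433 0.116 ]
panR [ 0.4724 -0.1372  0.116 ]
faceL [0.6318 0.1371 0.135 ]
faceR [ 0.6254 -0.141   0.135 ]
```

Call:
jog_arm([
  [-1, 0.2, 0, 0, 1],
  [-1, 0.2, 0, 0, 1],
  [-0.8, 0.14, 0, 0, 1],
  [-0.44, 0, 0, 0, 1],
  [0, 0, 0.5, 0, 1],
  [0, 0, 1, 0, 1],
  [0, 0, 1, 0, 1],
  [0, 0, 1, 0, 1],
  [0, 0, 1, 0, 1],
  [0, 0, 1, 0, 1],
  [0, 0, 0.6, 0, 1],
  [0, 0, 0.4, 0, 1],
])

```text
clock: 10.25
position: [0.5428, -0.3741, 0.0282]
tool_rot: [-3.14, -0.001, 1.548]
force: [0.5, 0.6, 0.8]
grip_width: 0.0854
finger_force: 0.0
```

Call:
jog_arm([
  [0, 0, 0, 0, 1],
  [0, 0, 0, 0, 0],
  [0, 0, 0, 0, 0],
  [0, 0, 0, 0, 0],
  [0, 0, 0, 0, 0],
  [0, 0, 0, 0, 0],
], newtons=25)

```text
clock: 10.85
position: [0.5439, -0.3759, 0.0312]
tool_rot: [3.14, 0.001, 1.547]
force: [-0.4, 1.1, 5.5]
grip_width: 0.0595
finger_force: 25.9
```

Call:
jog_arm([
  [0, 0, -0.5, 0, 0],
  [0, 0, -1, 0, 0],
  [0, 0, -1, 0, 0],
  [0, 0, -1, 0, 0],
  [0, 0, -1, 0, 0],
  [0.5, 0, -0.5, 0, 0],
  [1, 0, 0, 0, 0],
  [1, 0, 0, 0, 0],
  [1, 0, 0, 0, 0],
  [1, 0, 0, 0, 0],
  [1, 0, 0, 0, 0],
  [1, 0, 0, 0, 0],
])

```text
clock: 12.05
position: [0.5478, -0.1795, 0.1812]
tool_rot: [3.14, -0.0, 1.546]
force: [0.4, 0.4, -0.7]
grip_width: 0.0596
finger_force: 27.3
```

Call:
jog_arm([
  [1, 0, 0, 0, 0],
  [1, 0, 0, 0, 0],
  [1, 0, 0, 0, 0],
  [1, 0, 0, 0, 0],
  [1, 0, 0, 0, 0],
  [1, 0, 0, 0, 0],
  [1, 0, 0, 0, 0],
  [0.6, 0, 0, 0, 0],
  [0.4, 0.08, 0, 0, 0],
  [0, 0, 0, 0, 0],
  [0, 0, 0, 0, 0],
])

```text
clock: 13.15
position: [0.556, 0.0583, 0.1802]
tool_rot: [3.141, 0.0, 1.546]
force: [-0.2, -0.5, -0.4]
grip_width: 0.0593
finger_force: 27.3
```

```bash
python3 - <<'E'
from h import *
f=grab('wrist','w4'); print(f['state']['position'],f['state']['tool_rot'],f['state']['grip_width'])
E
```

```text
[0.55601866 0.05832674 0.1801905 ] [3.14110237e+00 1.99661373e-04 1.54598014e+00] 0.05934967038285147
```

View pics/w4.png

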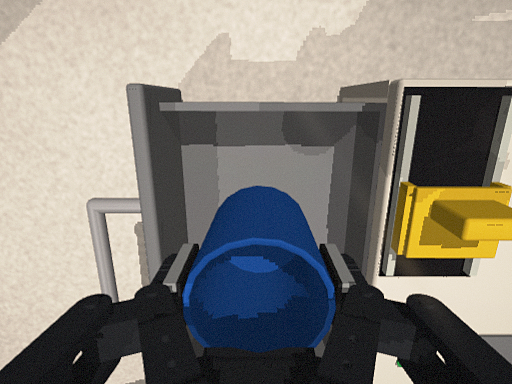

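Call:
jog_arm([
  [0, 0, 0.7, 0, 0],
  [0, 0, 0.9, 0, 0],
  [0, 0, 0.9, 0, 0],
  [0, 0, 0.7, 0, 0],
  [0, 0, 0.4, 0, 0],
  [0, 0, 0.2, 0, 0],
  [0, 0, 0.1, 0, 0],
  [0, 0, 0, 0, 0],
])

```text
clock: 14.0
position: [0.5562, 0.0591, 0.0631]
tool_rot: [3.141, -0.0, 1.546]
force: [0.1, 0.2, -0.8]
grip_width: 0.0599
finger_force: 27.3
```

Call:
jog_arm([
  [0, 0, 0.05, 0, 0],
  [0, 0, 0, 0, 0],
  [0, 0, 0, 0, 0.85],
  [0, 0, 0, 0, 0.85],
  [0, 0, 0, 0, 0.85],
  [0, 0, -0.5, 0, 0.85],
  [0, 0, -1, 0, 0.85],
  [0, 0, -1, 0, 0.85],
  [0, 0, -1, 0, 0.85],
  [0, 0, -1, 0, 0.85],
  [0, 0, -1, 0, 0.85],
  [-0.5, -0.2, 0, 0, 1],
])

```text
clock: 15.2
position: [0.5513, 0.0456, 0.2303]
tool_rot: [3.136, -0.002, 1.549]
force: [-0.6, -0.5, -1.0]
grip_width: 0.0842
finger_force: 0.0
```

Call:
jog_arm([
  [-1, -0.4, 0, 0, 1],
  [-1, -0.4, 0, 0, 1],
  [-1, -0.4, 0, 0, 1],
  [-1, -0.4, 0, 0, 1],
  [-1, -0.4, 0, 0, 1],
  [-1, -0.4, 0, 0, 1],
  [-1, -0.5, 0, 0, 1],
  [-1, -0.5, 0, 0, 1],
  [-1, -0.5, 0, 0, 1],
  [-0.5, -0.2, 0, 0, 1],
  [0, 0, 0, 0, 1],
  [0, 0, 0, 0, 1],
])

```text
clock: 16.4
position: [0.4195, -0.2374, 0.2264]
tool_rot: [3.141, -0.0, 1.546]
force: [0.1, 0.9, -0.2]
grip_width: 0.0852
finger_force: 0.0
```

```bash
python3 - <<'E'
from h import *
f=grab('wrist','w5'); print(f['state']['position'],f['state']['tool_rot'],f['state']['grip_width'])
g=grab('top','t5')
a=f['pixels'][:,:,::-1];b=g['pixels'][:,:,::-1]
b=cv2.resize(b[100:330,190:420],(384,384),interpolation=cv2.INTER_CUBIC)
cv2.imwrite('pics/v5.png',np.hstack([cv2.resize(a,(416,384)),b]))
E
```

```text
[ 0.41954457 -0.23739598  0.22639618] [ 3.14144269e+00 -3.28970001e-04  1.54598345e+00] 0.08521190016125794
```

View pics/v5.png

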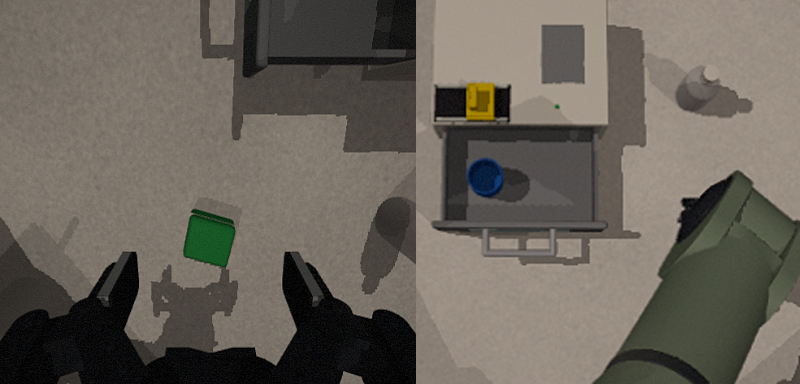

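```bash
python3 - <<'E'
from h import *
f=load('w5');k=512/416
C=np.array([pt(f,x*k,y,.036) for x,y in [(191.5,214),(235.5,223),(226.5,268),(183,257)]])[:,:2]
print(np.round(C,4),C.mean(0)); 
im=f['pixels'].astype(int); m=((im[:,:,1]>im[:,:,0]+40)&(im[:,:,1]>im[:,:,2]+30)).astype(np.uint8)
ys,xs=np.nonzero(m); print(len(xs),xs.min(),xs.max(),ys.min(),ys.max())
for z in (.036,.02):
    P=np.array([pt(f,x,y,z)[:2] for x,y in zip(xs,ys)],np.float32); print(cv2.minAreaRect(P))
E
```

```text
[[ 0.391  -0.2861]
 [ 0.4541 -0.2991]
 [ 0.4407 -0.3587]
 [ 0.3756 -0.3418]] [ 0.41536342 -0.3214077 ]
2381 226 288 210 266
((0.41572773456573486, -0.3183359205722809), (0.06222561374306679, 0.06719233840703964), 74.68223571777344)
((0.41547316312789917, -0.32594501972198486), (0.06520991027355194, 0.07041484117507935), 74.6822509765625)
```

Call:
jog_arm([
  [-1, -0.04, 0, 0, 1],
  [-1, -0.03, 0, 0, 1],
  [-0.79, 0, 0, 0, 1],
  [0, 0, 0.5, 0.9, 1],
  [0, 0, 1, 0.9, 1],
  [0, 0, 1, 0.9, 1],
  [0, 0, 1, 0, 1],
  [0, 0, 1, 0, 1],
  [0, 0, 0.6, 0, 1],
  [0, 0, 0, 0, 1],
])

```text
clock: 17.5
position: [0.4151, -0.3197, 0.0713]
tool_rot: [-3.138, -0.001, 1.332]
force: [0.2, 0.3, 0.7]
grip_width: 0.0854
finger_force: 0.0
```

```bash
python3 - <<'E'
from h import *
f=grab('wrist','w6'); print(f['state']['position'],f['state']['tool_rot'],f['state']['grip_width'])
E
```

```text
[ 0.41512946 -0.31967726  0.07130089] [-3.13810966e+00 -1.11144820e-03  1.33198999e+00] 0.08541895803754848
```

View pics/w6.png

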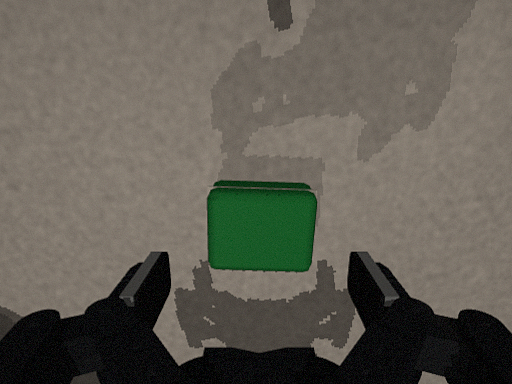

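Call:
jog_arm([
  [0, 0, 0.9, 0, 1],
  [0, 0, 0.7, 0, 1],
  [0, 0, 0.4, 0, 1],
  [0, 0, 0, 0, 1],
  [0, 0, 0, 0, 0],
  [0, 0, 0, 0, 0],
  [0, 0, 0, 0, 0],
  [0, 0, 0, 0, 0],
  [0, 0, 0, 0, 0],
], newtons=30)

```text
clock: 18.45
position: [0.4161, -0.3215, 0.0145]
tool_rot: [3.14, 0.0, 1.331]
force: [-2.9, 2.2, 8.3]
grip_width: 0.0696
finger_force: 33.7
```

Call:
jog_arm([
  [0, 0, -0.4, 0, 0],
  [0, 0, -0.8, 0, 0],
  [0, 0, -1, -0.9, 0],
  [0, 0, -1, -0.9, 0],
  [0, 0, -1, -0.9, 0],
  [0, 0, -0.8, 0, 0],
  [0.5, 0.26, 0, 0, 0],
  [1, 0.5, 0, 0, 0],
  [1, 0.5, 0, 0, 0],
  [1, 0.5, 0, 0, 0],
  [1, 0.5, 0, 0, 0],
  [1, 0.5, 0, 0, 0],
])

```text
clock: 19.65
position: [0.5029, -0.1569, 0.1646]
tool_rot: [3.141, 0.0, 1.546]
force: [0.3, -0.3, -1.5]
grip_width: 0.0691
finger_force: 35.0
```

Call:
jog_arm([
  [1, 0.5, 0, 0, 0],
  [1, 0.5, 0, 0, 0],
  [0.9, 0.5, 0, 0, 0],
  [0.43, 0.2, 0, 0, 0],
  [0, 0, 0, 0, 0],
  [0, 0, 0, 0, 0],
])

```text
clock: 20.25
position: [0.5554, -0.0603, 0.1639]
tool_rot: [3.141, 0.0, 1.546]
force: [0.1, 0.1, -0.7]
grip_width: 0.0695
finger_force: 35.0
```

```bash
python3 - <<'E'
from h import *
f=grab('wrist','w7'); print(f['state']['position'],f['state']['tool_rot'],f['state']['grip_width'])
E
```

```text
[ 0.55539754 -0.06028775  0.16388352] [3.14129328e+00 4.96790973e-04 1.54626346e+00] 0.06945409518917588
```

View pics/w7.png

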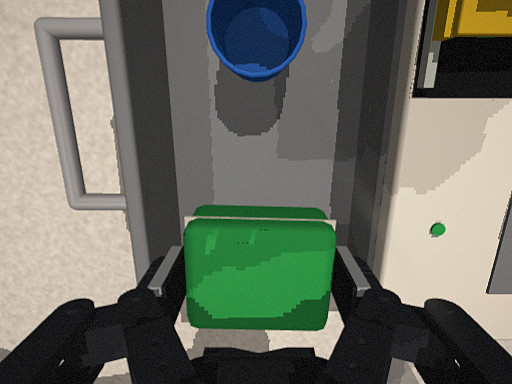

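Call:
jog_arm([
  [0, 0, 0.7, 0, 0],
  [0, 0, 0.9, 0, 0],
  [0, 0, 0.9, 0, 0],
  [0, 0, 0.7, 0, 0],
  [0, 0, 0.4, 0, 0],
  [0, 0, 0.2, 0, 0],
  [0, 0, 0.1, 0, 0],
  [0, 0, 0, 0, 0],
])

```text
clock: 21.1
position: [0.556, -0.0598, 0.0467]
tool_rot: [3.141, 0.0, 1.546]
force: [0.3, 0.2, -0.5]
grip_width: 0.0694
finger_force: 35.0
```

Lower a touch more, release, lift, and check.

Call:
jog_arm([
  [0, 0, 0.07, 0, 0],
  [0, 0, 0, 0, 0],
  [0, 0, 0, 0, 0],
])

```text
clock: 21.4
position: [0.5562, -0.0596, 0.0446]
tool_rot: [3.141, 0.0, 1.547]
force: [0.7, -0.2, 2.9]
grip_width: 0.0693
finger_force: 35.5
```

Call:
jog_arm([
  [0, 0, 0, 0, 0.97],
  [0, 0, 0, 0, 0.97],
  [0, 0, 0, 0, 0.97],
  [0, 0, -0.4, 0, 0.97],
  [0, 0, -1, 0, 0.97],
  [0, 0, -1, 0, 0.97],
  [0, 0, -1, 0, 0.97],
  [0, 0, -1, 0, 0.97],
  [0, 0, -1, 0, 0.35],
  [0, -1, -1, 0, 0.35],
  [0, -1, 0, 0, 0.35],
  [0, -1, 0, 0, 0.35],
])

```text
clock: 22.6
position: [0.4648, -0.0575, 0.2372]
tool_rot: [3.14, -0.001, 1.546]
force: [0.5, -0.5, 0.4]
grip_width: 0.0303
finger_force: 0.0
```

```bash
python3 - <<'E'
from h import *
f=grab('wrist','w8'); print(f['state']['position'],f['state']['tool_rot'],f['state']['grip_width'])
g=grab('top','t8')
a=f['pixels'][:,:,::-1];b=g['pixels'][:,:,::-1]
b=cv2.resize(b[100:330,190:420],(384,384),interpolation=cv2.INTER_CUBIC)
cv2.imwrite('pics/v8.png',np.hstack([cv2.resize(a,(416,384)),b]))
E
```

```text
[ 0.46476061 -0.0575171   0.23719497] [ 3.14023416e+00 -8.05037549e-04  1.54643124e+00] 0.030340302745416686
```

View pics/v8.png

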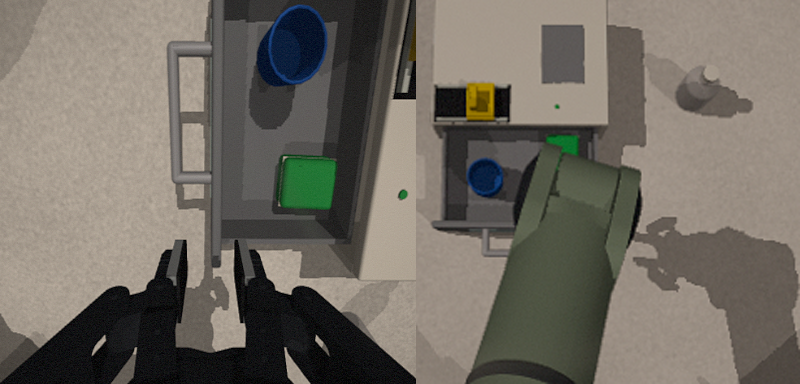

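Call:
jog_arm([
  [0.7, -0.4, 0, 0, 0.35],
  [0.7, -0.4, 0, 0, 0.35],
  [0.73, -0.45, 0, 0, 0.35],
  [0, 0, 0.5, 0, 0.35],
  [0, 0, 0.8, 0, 0.35],
  [0, 0, 0.8, 0, 0.35],
  [0, 0, 0.8, 0, 0.35],
  [0, 0, 0.6, 0, 0.35],
  [0, 0, 0, 0, 0.35],
  [0, 0, 0, 0, 0.35],
])

```text
clock: 23.7
position: [0.4302, 0.0072, 0.1318]
tool_rot: [-3.142, 0.0, 1.546]
force: [0.0, 0.1, 1.0]
grip_width: 0.0304
finger_force: 0.0
```

```bash
python3 - <<'E'
from h import *
f=grab('wrist','w9'); print(f['state']['position'],f['state']['tool_rot'],f['state']['grip_width'])
E
```

```text
[0.43016318 0.00715462 0.13176247] [-3.14158976e+00  9.92901348e-05  1.54614044e+00] 0.030391506499983727
```

View pics/w9.png

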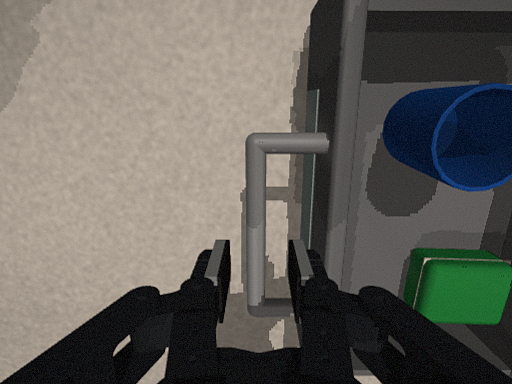

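Call:
jog_arm([
  [0, 0, 0.8, 0, 0.35],
  [0, 0, 0.75, 0, 0.35],
  [0, 0, 0, 0, 0],
  [0, 0, 0, 0, 0],
  [0, 0, 0, 0, 0],
  [0, 0, 0, 0, 0],
  [0, 0.2, 0, 0, 0],
  [0, 0.4, 0, 0, 0],
  [0, 0.4, 0, 0, 0],
  [0, 0.4, 0, 0, 0],
  [0, 0.4, 0, 0, 0],
  [0, 0.4, 0, 0, 0],
], newtons=40)

```text
clock: 24.95
position: [0.495, 0.0056, 0.0851]
tool_rot: [-3.139, 0.001, 1.547]
force: [-2.9, -2.5, -27.3]
grip_width: 0.0104
finger_force: 39.7
```

Call:
jog_arm([
  [0, 0.4, 0, 0, 0],
  [0, 0.4, 0, 0, 0],
  [0, 0.4, 0, 0, 0],
  [0, 0.4, 0, 0, 0],
  [0, 0.4, 0, 0, 0],
  [0, 0.2, 0, 0, 0],
  [0, 0, 0, 0, 0],
])

```text
clock: 25.65
position: [0.5619, 0.0038, 0.0851]
tool_rot: [-3.141, 0.001, 1.547]
force: [2.3, -5.5, -22.1]
grip_width: 0.0103
finger_force: 40.2
```

Call:
jog_arm([
  [0, 0.2, 0, 0, 0],
  [0, 0.2, 0, 0, 0],
  [0, 0.2, 0, 0, 0],
  [0, 0.1, 0, 0, 0],
  [0, 0.05, 0, 0, 0],
  [0, 0, 0, 0, 0],
])

```text
clock: 26.25
position: [0.5833, 0.0033, 0.0851]
tool_rot: [-3.14, 0.001, 1.546]
force: [-2.4, -5.3, -18.1]
grip_width: 0.0104
finger_force: 40.6
```

Call:
jog_arm([
  [0, 0.06, 0, 0, 0],
  [0, 0.06, 0, 0, 0],
  [0, 0, 0, 0, 0],
  [0, 0, 0, 0, 0],
])

```text
clock: 26.65
position: [0.5835, 0.0032, 0.0849]
tool_rot: [-3.133, -0.0, 1.546]
force: [-26.9, -2.4, 3.4]
grip_width: 0.0104
finger_force: 43.0
```

Call:
jog_arm([
  [0, -0.06, 0, 0, 0],
  [0, 0, 0, 0, 0.35],
  [0, 0, 0, 0, 0.35],
  [0, 0, 0, 0, 0.35],
  [0, 0, -0.5, 0, 0.35],
  [0, 0, -1, 0, 0.35],
  [0, 0, -1, 0, 0.35],
  [0, 0, -1, 0, 0.35],
  [0, 0, -1, 0, 0.35],
  [0, 0, -1, 0, 0.35],
  [0, 0, -0.5, 0, 0.35],
])

```text
clock: 27.75
position: [0.5868, 0.0033, 0.2685]
tool_rot: [3.138, -0.001, 1.546]
force: [0.5, -1.5, -0.6]
grip_width: 0.0301
finger_force: 0.0
```

Call:
jog_arm([
  [0.6, 0.7, 0, 0, 0.35],
  [0.6, 0.7, 0, 0, 0.35],
  [0.6, 0.7, 0, 0, 0.35],
  [0.6, 0.7, 0, 0, 0.35],
  [0, 0, 0, -1, 0.35],
  [0, 0, 0, -1, 0.35],
  [0, 0, 0, -1, 0.35],
  [0, 0, 0, -1, 0.35],
  [0, 0, 0, -1, 0.35],
  [0, 0, 0, -1, 0.35],
  [0, 0, 0, -1, 0.35],
  [0, 0, 0, -1, 0.35],
])

```text
clock: 28.95
position: [0.6718, 0.0733, 0.2662]
tool_rot: [3.141, 0.001, 2.19]
force: [-0.2, -0.8, -0.3]
grip_width: 0.0297
finger_force: 0.0
```

Call:
jog_arm([
  [0, 0, 0, -1, 0.35],
  [0, 0, 0, -1, 0.35],
  [0, 0, 0, -1, 0.35],
  [0, 0, 0, -1, 0.35],
  [0, 0, 0, -1, 0.35],
  [0, 0, 0, -1, 0.35],
  [0, 0, 0, -1, 0.35],
  [0, 0, 0, -1, 0.35],
  [0, 0, 0, -1, 0.35],
  [0, 0, 0, -1, 0.35],
  [0, 0, 0, -1, 0.35],
  [0, 0, 0, -0.64, 0.35],
])

```text
clock: 30.15
position: [0.6719, 0.0732, 0.2662]
tool_rot: [-3.141, 0.001, 3.121]
force: [-0.8, -0.8, -0.4]
grip_width: 0.0302
finger_force: 0.0
```

```bash
python3 - <<'E'
from h import *
f=grab('wrist','w10'); print(f['state']['position'],f['state']['tool_rot'],f['state']['grip_width'],f['state']['qpos'])
g=grab('top','t10')
a=f['pixels'][:,:,::-1];b=g['pixels'][:,:,::-1]
b=cv2.resize(b[90:220,190:320],(384,384),interpolation=cv2.INTER_CUBIC)
cv2.imwrite('pics/v10.png',np.hstack([cv2.resize(a,(416,384)),b]))
E
```

```text
[0.67188547 0.07315803 0.26619905] [-3.14083187e+00  1.30824436e-03  3.12051356e+00] 0.030245638298041035 [-0.35281317  0.58882278  0.25560133  1.42282713 -0.15350983  1.14835728
  1.47407231]
```

View pics/v10.png

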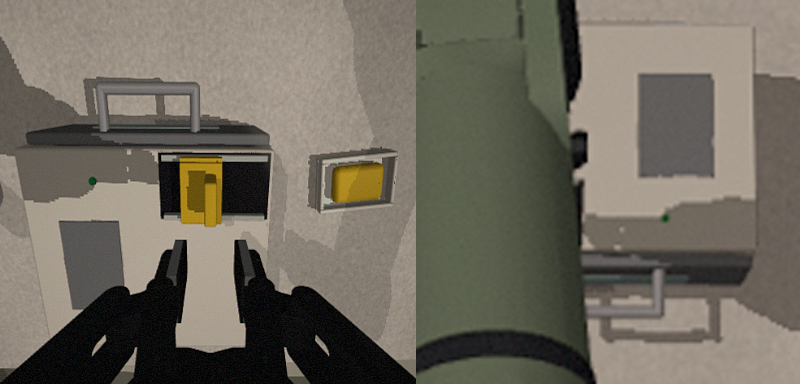

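```bash
python3 - <<'E'
from h import *
f=load('w10');k=512/416
a=cv2.cvtColor(f['pixels'],cv2.COLOR_RGB2BGR)[140:290,190:330]
cv2.imwrite('pics/c10.png',cv2.resize(a,None,fx=4,fy=4,interpolation=cv2.INTER_CUBIC))
for n,x,y,z in [('ridge+x',212.5,226,.189),('rl',204.5,226,.189),('rr',221,226,.189),('plate TL',180,157,.158),('plate TR',222,157,.158),('FL',272,150,.135),('FR',17,148,.135)]:
    print(n,np.round(pt(f,x*k,y,z),4))
E
```

```text
ridge+x [0.6887 0.0756 0.189 ]
rl [0.6886 0.068  0.189 ]
rr [0.6889 0.0838 0.189 ]
plate TL [0.6395 0.0437 0.158 ]
plate TR [0.6404 0.0865 0.158 ]
FL [0.6395 0.1427 0.135 ]
FR [ 0.6315 -0.1388  0.135 ]
```

View pics/c10.png

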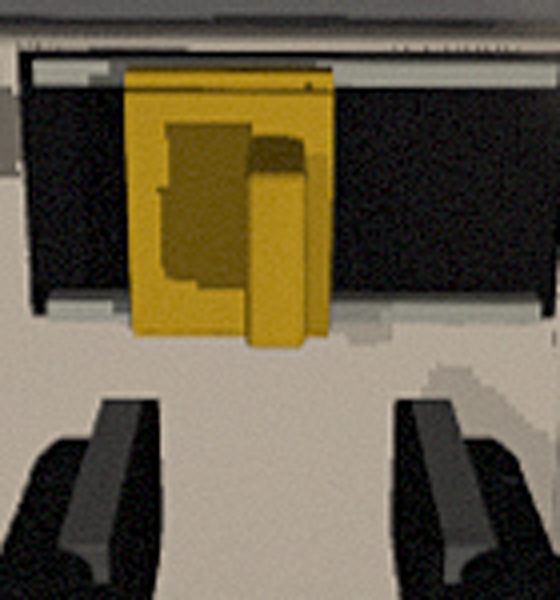

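```bash
python3 - <<'E'
from h import *
f=load('w10')
for v in (183,226.5): print(pt(f,259.25,v,.189))
E
```

```text
[0.65404888 0.07459452 0.189     ]
[0.68913208 0.07384187 0.189     ]
```

Call:
jog_arm([
  [0, 0.03, 0.5, 0, 0.35],
  [0, 0, 0.8, 0, 0.35],
  [0, 0, 0.8, 0, 0.35],
  [0, 0, 0.8, 0, 0.35],
  [0, 0, 0.45, 0, 0.35],
  [0, 0, 0, 0, 0.35],
  [0, 0, 0, 0, 0],
  [0, 0, 0, 0, 0],
  [0, 0, 0, 0, 0],
  [0, 0, 0, 0, 0],
  [0, 0, 0, 0, 0],
], newtons=30)

```text
clock: 31.35
position: [0.6723, 0.0745, 0.1651]
tool_rot: [3.141, 0.001, 3.118]
force: [-1.1, -1.1, 7.2]
grip_width: 0.0115
finger_force: 36.2
```

Call:
jog_arm([
  [0, 0.2, 0, 0, 0],
  [0, 0.3, 0, 0, 0],
  [0, 0.3, 0, 0, 0],
  [0, 0.3, 0, 0, 0],
  [0, 0.3, 0, 0, 0],
  [0, 0.15, 0, 0, 0],
  [0, 0, 0, 0, 0],
  [0, 0, 0, 0, 0],
])

```text
clock: 32.15
position: [0.6735, 0.1193, 0.1651]
tool_rot: [-3.14, 0.001, 3.117]
force: [-1.7, -8.5, 7.2]
grip_width: 0.0114
finger_force: 36.2
```

Call:
jog_arm([
  [0, 0.1, 0, 0, 0],
  [0, 0.08, 0, 0, 0],
  [0, 0.06, 0, 0, 0],
  [0, 0, 0, 0, 0],
  [0, 0, 0, 0, 0],
])

```text
clock: 32.65
position: [0.6736, 0.1198, 0.165]
tool_rot: [-3.133, 0.0, 3.112]
force: [-4.2, -34.5, 10.7]
grip_width: 0.0115
finger_force: 36.8
```

Call:
jog_arm([
  [0, -0.15, 0, 0, 0],
  [0, 0, 0, 0, 0.35],
  [0, 0, 0, 0, 0.35],
  [0, 0, -0.3, 0, 0.35],
  [0, 0, -0.8, 0, 0.35],
  [0, 0, -0.9, 0, 0.35],
  [0, 0, -1, 0, 0],
  [0, -1, 0, 0, 0],
  [0, -1, 0, 0, 0],
  [0, 0, 0, 0, 0],
  [0, 0, 0, 0, 0],
])

```text
clock: 33.75
position: [0.6717, 0.0638, 0.2548]
tool_rot: [3.141, 0.001, 3.117]
force: [-0.2, 0.7, 0.2]
grip_width: -0.0001
finger_force: 0.0
```

```bash
python3 - <<'E'
from h import *
f=grab('wrist','w11'); print(f['state']['position'],f['state']['tool_rot'],f['state']['grip_width'])
a=cv2.cvtColor(f['pixels'],cv2.COLOR_RGB2BGR)[120:320,150:400]
cv2.imwrite('pics/c11.png',cv2.resize(a,None,fx=3,fy=3,interpolation=cv2.INTER_CUBIC))
E
```

```text
[0.6717043  0.06375138 0.25478415] [3.14111426e+00 5.83330816e-04 3.11730493e+00] -8.643307807542e-05
```

View pics/c11.png

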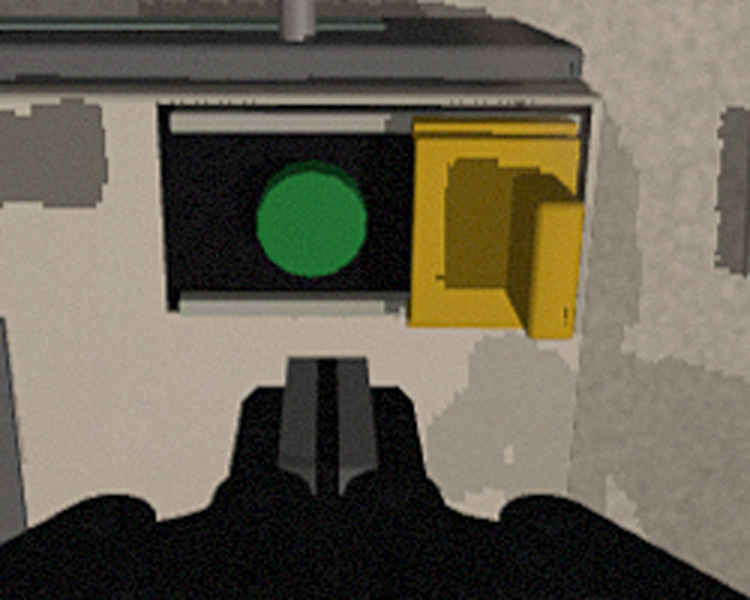

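```bash
python3 - <<'E'
from h import *
f=load('w11')
for n,x,y,z in [('ridge',560,203,.189),('ridge+x',552,338,.189),('plL',412,135,.158),('plR',580,135,.158),('btn',312,223,.15),('bL',257,223,.15),('bR',367,223,.15),('recR',585,105,.135),('recL',158,105,.135)]:
    print(n,np.round(pt(f,150+x/3,120+y/3,z),4))
E
```

```text
ridge [0.6555 0.1202 0.189 ]
ridge+x [0.6904 0.12   0.189 ]
plL [0.6448 0.088  0.158 ]
plR [0.646  0.1326 0.158 ]
btn [0.6711 0.0605 0.15  ]
bL [0.6707 0.045  0.15  ]
bR [0.6715 0.076  0.15  ]
recR [0.6421 0.1398 0.135 ]
recL [0.639  0.0169 0.135 ]
```

Call:
jog_arm([
  [0, -0.11, 0.4, 0, 0],
  [0, 0, 0.9, 0, 0],
  [0, 0, 0.9, 0, 0],
  [0, 0, 0.8, 0, 0],
  [0, 0, 0.3, 0, 0],
  [0, 0, 0, 0, 0],
  [0, 0, 0, 0, 0],
])

```text
clock: 34.5
position: [0.6719, 0.0607, 0.1559]
tool_rot: [3.141, 0.001, 3.118]
force: [0.5, -0.4, -0.0]
grip_width: -0.0001
finger_force: 0.0
```

Call:
jog_arm([
  [0, 0, 0.1, 0, 0],
  [0, 0, 0.1, 0, 0],
  [0, 0, 0.1, 0, 0],
  [0, 0, 0, 0, 0],
  [0, 0, 0, 0, 0],
])

```text
clock: 35.0
position: [0.6719, 0.0605, 0.1464]
tool_rot: [3.141, 0.001, 3.118]
force: [1.6, -0.0, 2.9]
grip_width: -0.0002
finger_force: 1.6
```

Call:
jog_arm([
  [0, 0, 0.07, 0, 0],
  [0, 0, 0.07, 0, 0],
  [0, 0, 0, 0, 0],
  [0, 0, 0, 0, 0],
])

```text
clock: 35.4
position: [0.672, 0.0606, 0.1437]
tool_rot: [3.141, 0.002, 3.118]
force: [-5.8, 0.6, 27.0]
grip_width: -0.0001
finger_force: 13.1
```

Call:
jog_arm([
  [0, 0, -0.3, 0, 0],
  [0, 0, -0.6, 0, 0],
  [0, 0, -1, 0, 0],
  [0, 0, -1, 0, 0.35],
  [0, 1, -0.3, 0, 0.35],
  [0, 0.98, 0, 0, 0.35],
  [0, 0, 0, 0, 0.35],
  [0, 0, 0.5, 0, 0.35],
  [0, 0, 0.8, 0, 0.35],
  [0, 0, 0.8, 0, 0.35],
  [0, 0, 0.35, 0, 0.35],
  [0, 0, 0, 0, 0.35],
])

```text
clock: 36.6
position: [0.672, 0.1187, 0.1623]
tool_rot: [-3.14, -0.003, 3.117]
force: [0.6, 0.1, 0.5]
grip_width: 0.0302
finger_force: 0.0
```

Call:
jog_arm([
  [0, 0, 0, 0, 0],
  [0, 0, 0, 0, 0],
  [0, 0, 0, 0, 0],
  [0, 0, 0, 0, 0],
  [0, 0, 0, 0, 0],
], newtons=30)

```text
clock: 37.1
position: [0.6733, 0.1193, 0.1652]
tool_rot: [-3.141, 0.001, 3.117]
force: [-0.1, -4.5, 6.9]
grip_width: 0.0116
finger_force: 36.3
```

Slide back about 50 mm to the stop.

Call:
jog_arm([
  [0, -0.2, 0, 0, 0],
  [0, -0.3, 0, 0, 0],
  [0, -0.3, 0, 0, 0],
  [0, -0.3, 0, 0, 0],
  [0, -0.3, 0, 0, 0],
  [0, -0.15, 0, 0, 0],
  [0, -0.05, 0, 0, 0],
  [0, 0, 0, 0, 0],
  [0, 0, 0, 0, 0],
])

```text
clock: 38.0
position: [0.6721, 0.0721, 0.1652]
tool_rot: [3.141, 0.001, 3.118]
force: [-1.9, -1.2, 7.6]
grip_width: 0.0112
finger_force: 36.3
```

Call:
jog_arm([
  [0, -0.07, 0, 0, 0],
  [0, -0.07, 0, 0, 0],
  [0, 0, 0, 0, 0],
  [0, 0, 0, 0, 0],
])

```text
clock: 38.4
position: [0.672, 0.0692, 0.1652]
tool_rot: [3.14, 0.001, 3.119]
force: [-2.4, 3.5, 7.8]
grip_width: 0.0112
finger_force: 36.4
```

Call:
jog_arm([
  [0, -0.07, 0, 0, 0],
  [0, -0.07, 0, 0, 0],
  [0, 0, 0, 0, 0],
  [0, 0, 0, 0, 0],
])

```text
clock: 38.8
position: [0.672, 0.0689, 0.1653]
tool_rot: [3.135, 0.001, 3.122]
force: [-0.9, 20.4, 7.1]
grip_width: 0.0114
finger_force: 36.3
```

Call:
jog_arm([
  [0, 0.08, 0, 0, 0],
  [0, 0, 0, 0, 0.35],
  [0, 0, 0, 0, 0.35],
  [0, 0, 0, 0, 0.35],
  [0, 0, -0.4, 0, 0.35],
  [0, 0, -0.8, 0, 0.35],
  [0, 0, -1, 0, 0.35],
  [0, 0, -1, 0, 0.35],
  [0, 0, -1, 0, 0.35],
  [0, 0, -0.5, 0, 0.35],
  [0, 0, 0, 0, 0.35],
  [0, 0, 0, 0, 0.35],
])

```text
clock: 40.0
position: [0.6715, 0.0657, 0.3056]
tool_rot: [3.142, 0.0, 3.118]
force: [-0.3, -0.1, -1.3]
grip_width: 0.0297
finger_force: 0.0
```

```bash
python3 - <<'E'
from h import *
f=grab('wrist','w12'); g=grab('scene','s12'); print(f['state']['position'],f['state']['force'])
a=f['pixels'][:,:,::-1];b=g['pixels'][:,:,::-1]
cv2.imwrite('pics/v12.png',np.hstack([cv2.resize(a,(400,300)),cv2.resize(b,(400,300))]))
im=a.astype(int)
E
```

```text
[0.67154929 0.06570005 0.30564239] [-0.28706941 -0.11134214 -1.28331447]
```

View pics/v12.png

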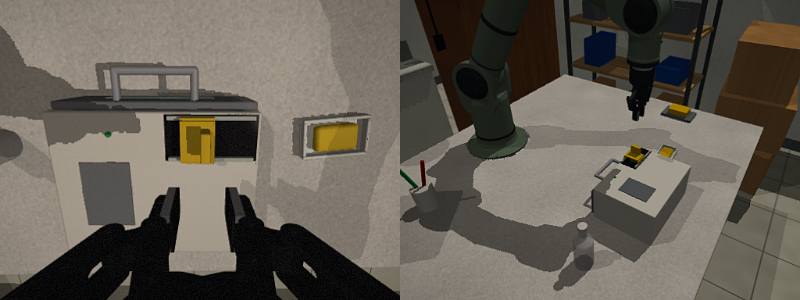

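```bash
python3 - <<'E'
from h import *
f=load('w12')
print(pt(f,155*1.28,71*1.28,.1), pt(f,155*1.28,112*1.28,.135))
print(bot.job_done())
E
```

```text
[0.58388913 0.00345588 0.1       ] [0.63548409 0.00573042 0.135     ]
the job is handed in; nothing more can be done
None
```

The job is done and handed in at about 40 s on the robot's clock. The blue cup and the green case, the only two items there, are in the closed drawer. The button was then pressed right down and let go, and the tab was slid back over it. The soap dish and bottle were never touched.

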